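Pin and bolt the bottle dispenser stand

ROBOT

A 6-joint arm with a two-finger parallel gripper is mounted at the origin on the work surface. World frame = base frame: x ahead of the robot, y to its left, z up, the work surface at z = 0. Lengths are in mm, angles in rad, forces in N, time in s.
With the tool pointing down it reaches from about 400 to 925 mm from the base axis. Payload 12.5 kg.
Tool frame: the origin (TCP) lies at the centre of the arm's flange, where the gripper is bolted on; the fingertips stand 190 mm ahead of it and the grasp point (between the pads) lies 171 mm ahead of it; z points along the fingers, y is the line along which they close (so a half turn about z gives the same grasp; the last joint's range is limited). The gripper opens to 95 mm and grips with 3 to 60 N. Pads are 20 mm wide; open, the fingers measure 119 mm over their backs; the gripper's body (75 mm by 180 mm) begins 59 mm behind the grasp point.
Start: joints at [1.159, 0.491, 1.559, -0, 1.092, -0.106], TCP at [188.136, 596.011, 404.761] pointing down, gripper open.
Joint ranges: [-3.1, 3.1], [-0.84, 2.19], [0.05, 2.79], [-1.13, 4.28], [0.06, 2.93], [-2.69, 2.69]. Speed limits (rad/s): [2.22, 2.22, 2.79, 3.14, 3.14, 3.14].

INTERFACE

Orientations are given as [roll, pitch, yaw] about the fixed x, y, z axes, in that order (R = Rz(yaw) Ry(pitch) Rx(roll)).
In Python, from cell import env, read_camera, search_frame, cut_out gives the robot as it stands. The module is installed in compiled form; this text tells all that it offers.
- The arm moves only by the tool move_arm, never from a script. Its argument "commands" is a list of rows, each a list of 3 entries, a list of its own where there are three numbers: the shift along the world's x, y, z normalised to -1 to 1, where 1 is 0.03 m, then the turn about the world's z normalised to -1 to 1, where 1 is 0.08 rad, then the opening, from -1 (shut) to 1 (fully open), so that 0 is half open. A call has 1 to 20 rows; each row shifts and turns the commanded pose from where the row before left it; what a row does not reach is not made up. A row lasts 1/12 s, in which the tool goes at most 41.7 mm and 7.16 degrees, less where a joint would pass 70% of its speed; a pose out of reach is approached as far as the arm can. A call with a number of a shift or a turn outside -1 to 1 is refused whole. A call with a gripper value outside its range is refused whole. The fingers move at their own pace and stop on an object; the grip force is fixed at half the most. Time passes only in rows, so rows that do not move let the fingers close. It gives the time, the measured TCP pose, the force, the opening and the grip force at its end, in the units of the state.
- env.state(): the state, without advancing time (a new reading comes with each control period).
- read_camera(name): name is "side" or "top"; returns a dict with "image" (384x512x3 uint8, red, green, blue), "fx", "fy", "cx", "cy" (pixels), "D" ([k1, k2, p1, p2, k3] as OpenCV has them; the pictures are not rectified), "rvec" (rotation vector, rad) and "tvec" (3), from world to camera coordinates, as OpenCV has them. Camera axes: x right, y down, z forward; pixel columns grow to the right and rows downward; lengths in mm; the calibration is good to about 2 mm. A picture is of the moment at which its call begins. There is no depth.
- env.job_done(): hands the job in; it is judged then, once.
Trained networks look in a picture, given as the dict that the camera call returned (one of the last four; its "shot" number tells which), for a name from the list of things; names that differ only in an ending like _2 or _b are one class to them, and where a whole thing is asked for, a point or a joint stands for the part that bears it (a point fixed in the world has none). Each returns a list of dicts, best first, with "confidence" (0 to 1); they miss things now and then, are a little off and sometimes report something else, mostly with a low value. They report only what shows in the picture. A call takes as long as a camera call. They do not tell look-alikes from the thing itself.
- search_frame(thing, picture): "at" ([column, row] in pixels, amid what is visible of it).
- cut_out(thing, picture): "region" (384x512 bool, what is visible of it) and "at" ([column, row] in pixels, amid what is visible of it).
The state is a dict: "t": time; "joints": joint angles; "qvel": joint speeds; "tau": joint torques, N m; "eef_pos": TCP position; "tcp_rot": TCP orientation; "ft_force": force on the tool from outside, world axes, zero at the start; "moment": the same for the moment, N m; "opening": opening from 0.0 (shut) to 1.0 (fully open); "grip_force": force on a finger pad.
Only numpy, scipy, OpenCV 4.12 (cv2) and the standard library are available. Lean on these libraries where they do the work, as an engineer would, in place of code of your own. Each camera call takes 0.05 s, during which the arm holds its last target. There are 200 camera calls.

TASK

Line up the loose perforated strip under the stand's cover plate: feel out with the tip of the red drift pin, at the red-marked hole, which side of that hole the strip is open, work the pin in and push it fully home, then, with the pin left in, push the black-handled bolt fully home in the other hole. Use no more than a firm hand's push (some 60 N at the metal would damage it), let go of both, and leave the stoppers in their rack and the stemmed glass and white plate where they stand.

Things in the scene. Friction and masses are not known exactly. Their poses are not given: they have to be found in the camera images.
- stand: fixed base of a bottle dispenser: hollow aluminium box 110 x 250 x 54 mm (x, y, z), its top a 6 mm grey cover plate (upper face at z = 54) with two round 20 mm holes at x = 0, y = -40.5 (four red dashes round it) and y = +40.5 (plain). Origin: centre of underside, y along its length, z up. A 16 mm post at x = +34, y = +104 rises to z = 204, with a bracket 14 mm thick on top and a glass measure out to x = 105
- strip_level (a point): point fixed in the stand at x = 0, y = 0, z = 47.5 mm: the level of the upper face of the brass strip, 0.5 mm under the plate. The strip is 6 mm thick and slides stiffly (6 N) along the stand's y, 15 mm either way from mid travel. It has openings 21 mm along y and 22 mm along x, every 27 mm, with 6 mm webs between. Below it the box is empty down to z = 2 mm
- pin_hole (a point): centre of the red-marked hole's mouth, on the plate's upper face; axes as the stand's. At the start a web of the strip lies across the hole, its centre up to 4 mm to the -y or +y side (not reported), and stops a pin put down the middle. Away from it, 6.3 mm off the hole's centre to -y or +y, the pin's tip finds an opening, often on one side only. Either will do: the strip may be drawn both ways
- bolt_hole (a point): centre of the plain hole's mouth, on the plate's upper face; axes as the stand's. An opening of the strip lies under it once another is lined up with the red-marked hole; until then a web blocks it
- rack: fixed wooden block 60 x 215 x 44 mm with four 20 mm holes along its y axis, at y = -78, -26, 26, 78 mm, in which the pin, the bolt and the two stoppers stand upright in any order. Origin: centre of its underside; z up
- drift_pin: tapered steel drift pin with a red grip, about 180 g. Origin: on its axis, on the underside of its 30 mm wide, 4 mm thick collar; z up along the axis towards the grip. Grip: 20 mm in diameter, from z = +4 to +40 mm. Below the collar: 18.4 mm shank to z = -14, cone down to 6 mm diameter at z = -30, straight 6 mm tip with a flat end to z = -42 mm. Fully home when the collar lies on the plate
- bolt: plain (threadless) brass push-in bolt with a black grip, about 150 g. Origin: on its axis, on the underside of its 30 mm wide, 4 mm thick collar; z up. Grip: 22 mm in diameter, from z = +4 to +40 mm. Shank: 15 mm in diameter, 26 mm long, its last 2.5 mm tapered to 10 mm. Fully home when the collar lies on the plate
- stopper_a: bottle stopper with a cork shank and a glass ball 22 mm wide, 35 mm tall above the rack, standing in the rack; leave alone. Origin: underside of its collar
- stopper_b: another bottle stopper just like the first; leave alone
- nosing_glass: stemmed glass 64 mm wide, 110 mm tall, on the table; leave alone. Origin: underside
- saucer: white plate 100 mm wide, 20 mm tall, on the table; leave alone. Origin: underside
There are look-alikes about, which are no part of the job. Several things have the shape of the bolt; the one meant has the colours described above. There is more than one size of the drift_pin; the one meant has the size given above.

How it is judged (in metres and radians):
On the way, in this order (a step that is already met when the one before it is completed fails the run):
1. the drift pin is fully home in the red-marked hole while the bolt is not yet in its hole (z of drift_pin in the frame of pin_hole below 0.0025 m and horizontal distance between drift_pin and pin_hole below 0.004 m and angle between drift_pin's own z axis and vertical below 0.1 rad and distance between bolt and bolt_hole above 0.03 m), for 0.2 s.
2. with the pin still home, the bolt is fully home in the plain hole (z of drift_pin in the frame of pin_hole below 0.0025 m and horizontal distance between drift_pin and pin_hole below 0.004 m and z of bolt in the frame of bolt_hole below 0.0025 m and horizontal distance between bolt and bolt_hole below 0.004 m), for 0.2 s.
At the end, for the whole second after the job is handed in: The drift pin stands in the red-marked hole and the bolt in the plain hole, each with its collar within 2.5 mm of the plate's face, within 4 mm of the hole's centre, within 0.1 rad of upright, at rest and released (all of step 2 and angle between each of drift_pin, bolt's own z axis and vertical below 0.1 rad and linear speed of each of drift_pin, bolt below 0.02 m/s); the robot touches nothing.
It fails at once if the drift pin presses on the stand or its strip with more than 60 N (contact force between drift_pin and stand above 60 N).
It fails at once if the bolt presses on the stand or its strip with more than 60 N (contact force between bolt and stand above 60 N).
It fails at once if a stopper is taken from the rack (moved over 20 mm) (distance of any of stopper_a, stopper_b from where it was at the start of the episode above 0.02 m).
It fails at once if the stemmed glass or the white plate is moved by over 30 mm (distance of any of nosing_glass, saucer from where it was at the start of the episode above 0.03 m).
It also fails if it takes over 72 s, if anything falls off the work surface, if the arm or the gripper's body presses on something with over 40 N, if the wrist force passes 120 N, or if a joint passes its speed limit or range.

## Working session

There is one attempt and no reset: what is moved stays moved. The work goes in short steps, Python scripts to look and compute and a tool call to move; the robot and the scene stay as the last step left them, time stands still between calls to the robot, and variables do not carry over. Pictures are saved under pics/ and viewed, at most 10 in all, crops included, and the job is handed in when it is done.

Besides the shell and the picture viewer there is one more tool, called after "Request:" by a JSON object that holds its "fn" and its "kwargs". move_arm: Moves the arm, as the interface text tells. Its arguments: {"type":"object","properties":{"commands":{"type":"array","items":{"type":"array"}}},"required":["commands"]}

```bash
mkdir -p pics
cat > h.py <<'E'
import numpy as np, cv2, pickle
from cell import env, read_camera, search_frame, cut_out
def P(c):
    K=np.array([[c["fx"],0,c["cx"]],[0,c["fy"],c["cy"]],[0,0,1]],float)
    return K,np.array(c["D"],float),np.array(c["rvec"],float).reshape(3),np.array(c["tvec"],float).reshape(3)
def ray(c,uv):
    K,D,r,t=P(c); R=cv2.Rodrigues(r)[0]
    p=cv2.undistortPoints(np.array([[uv]],float),K,D)[0,0]
    return -R.T@t, R.T@np.array([p[0],p[1],1.])
def atz(c,uv,z):
    o,d=ray(c,uv); return o+d*(z-o[2])/d[2]
def tri(c1,a,c2,b):
    o1,d1=ray(c1,a);o2,d2=ray(c2,b)
    s=np.linalg.lstsq(np.c_[d1,-d2],o2-o1,rcond=None)[0]
    p,q=o1+s[0]*d1,o2+s[1]*d2
    return (p+q)/2,np.linalg.norm(p-q)
def proj(c,X):
    K,D,r,t=P(c); return cv2.projectPoints(np.array(X,float).reshape(-1,3),r,t,K,D)[0][:,0]
E
python3 - <<'E'
from h import *
s=read_camera("side");t=read_camera("top")
pickle.dump((s,t),open("c0.pkl","wb"))
for n,c in(("side",s),("top",t)):
    cv2.imwrite(f"pics/{n}0.png",cv2.resize(c["image"][...,::-1],(800,600),interpolation=cv2.INTER_CUBIC))
    print(n,"cam at",ray(c,(256,192))[0].round(), c["fx"])
    for th in["stand","rack","drift_pin","bolt","stopper_a","nosing_glass","saucer","pin_hole","bolt_hole"]:
        print(th,[(np.round(d["at"],1).tolist(),round(d["confidence"],2)) for d in search_frame(th,c)])
print(env.state())
E
```

```text
side cam at [ 123. -475.  702.] 404.73790933808624
stand [([225.8, 142.0], 0.79)]
rack [([324.8, 281.8], 0.69)]
drift_pin [([300.0, 231.7], 0.68), ([270.7, 214.8], 0.67), ([229.4, 138.5], 0.32)]
bolt [([263.8, 289.2], 0.78), ([313.8, 252.0], 0.75), ([351.7, 228.3], 0.63), ([298.9, 230.3], 0.2)]
stopper_a [([332.0, 276.5], 0.73), ([347.4, 299.4], 0.48)]
nosing_glass [([117.2, 138.2], 0.84)]
saucer [([328.8, 171.0], 0.64)]
pin_hole [([224.7, 141.7], 0.78), ([327.1, 170.3], 0.63)]
bolt_hole [([227.9, 139.7], 0.95)]
top cam at [ 333.   28. 1070.] 457.8558980804125
stand [([185.3, 175.3], 0.76)]
rack [([369.3, 210.1], 0.6)]
drift_pin [([372.6, 211.8], 0.67), ([341.5, 201.3], 0.51), ([301.8, 205.8], 0.44)]
bolt [([358.8, 160.6], 0.67), ([358.0, 259.7], 0.62), ([364.8, 210.1], 0.47)]
stopper_a [([406.4, 218.1], 0.62)]
nosing_glass [([123.8, 268.7], 0.72)]
saucer [([288.9, 123.3], 0.62)]
pin_hole [([184.9, 170.8], 0.86)]
bolt_hole [([184.9, 173.0], 0.97)]
{'t': 1.0, 'joints': array([ 1.15940265e+00,  4.90879469e-01,  1.55888708e+00, -1.66896545e-05,
        1.09172174e+00, -1.05623519e-01]), 'qvel': array([ 0.00011469, -0.00115779, -0.00015545,  0.00105233,  0.00104283,
        0.00022277]), 'tau': array([-7.11187349e-04, -6.12478209e+01, -2.58429462e+01,  6.94067194e-02,
        4.44084127e-02, -3.51483936e-05]), 'eef_pos': array([188.13491793, 596.00959503, 404.77815878]), 'tcp_rot': array([3.14149043e+00, 2.57325591e-05, 2.83583018e+00]), 'ft_force': array([-0.04828158,  0.88545979, -0.8089889 ]), 'moment': array([-0.00373727, -0.02158255,  0.02178597]), 'grip_force': 0.0, 'opening': 1.0006639682468965}
```

View pics/side0.png

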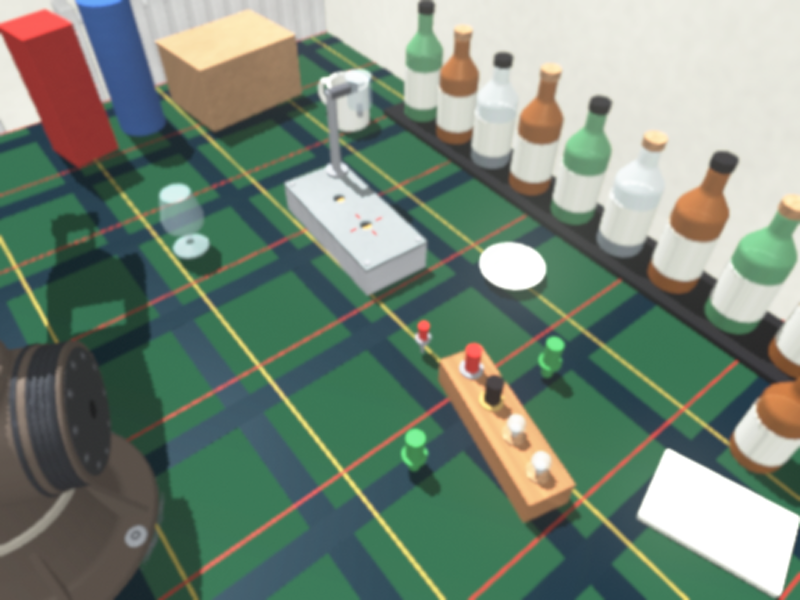

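View pics/top0.png

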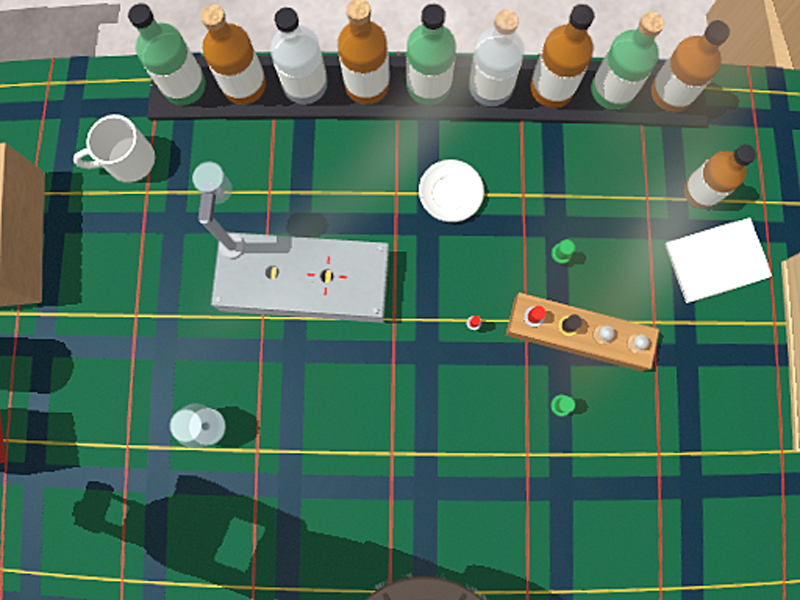

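The side view shows the full-size red pin in the rack at (302,228) and the black-gripped bolt at (315,250). Possible mix-ups are:
- the small red pin on the table at (271,213)
- the green bolts at (264,289) and (352,228)
- the stoppers at (332,276) and (347,299)

In the top view the pin is at (343,201), the bolt at (366,207), the red hole at about (209,176) and the plain hole at about (175,174). Next is one close crop that covers all of these.

Run:
```python
from h import *
s,t=pickle.load(open("c0.pkl","rb"))
def crop(c,u,v,w,h): return cv2.resize(c["image"][v:v+h,u:u+w,::-1],(400,300),interpolation=cv2.INTER_NEAREST)
a=np.hstack([crop(s,255,195,120,90),crop(t,320,175,120,90)])
b=np.hstack([crop(s,195,110,64,48),crop(t,160,150,64,48)])
cv2.imwrite("pics/crops.png",np.vstack([a,b]))
for n,c in(("s",s),("t",t)):
  for th in("drift_pin","bolt","stopper_a","rack","stand"):
    for d in cut_out(th,c):
      r=d["region"]; 
      hsv=cv2.cvtColor(c["image"],cv2.COLOR_RGB2HSV)[r]
      q=cv2.minAreaRect(np.argwhere(r)[:,::-1].astype(np.float32))
      print(n,th,np.round(d["at"],1),r.sum(),"box",np.round(cv2.boxPoints(q)).astype(int).tolist(),np.median(c["image"][r],axis=0))
```

```text
s drift_pin [272.6 215.6] 113 box [[266, 207], [274, 207], [274, 224], [266, 224]] [180. 118. 115.]
s drift_pin [325.7 283.8] 3165 box [[274, 234], [309, 214], [370, 315], [335, 336]] [238. 183. 127.]
s drift_pin [301.2 231.6] 258 box [[295, 220], [308, 220], [308, 242], [295, 242]] [212.  107.   98.5]
s bolt [352.7 231.9] 231 box [[344, 239], [348, 216], [360, 218], [356, 241]] [ 75. 146.  88.]
s bolt [315.3 252.8] 303 box [[307, 240], [322, 240], [322, 263], [307, 263]] [94. 81. 74.]
s bolt [263.1 287.5] 323 box [[257, 275], [272, 275], [272, 300], [257, 300]] [ 81. 167. 100.]
s stopper_a [349.  301.2] 256 box [[334, 304], [342, 287], [356, 294], [348, 311]] [248. 226. 182.]
s stopper_a [328.4 277. ] 255 box [[320, 283], [322, 264], [338, 266], [335, 285]] [243. 222. 176.]
s stopper_a [314.2 253.8] 282 box [[306, 262], [308, 239], [323, 241], [321, 263]] [88. 77. 73.]
s rack [323.1 282.2] 3224 box [[275, 235], [310, 214], [370, 315], [336, 336]] [238. 182. 127.]
s stand [229.2 140.9] 5107 box [[161, 67], [235, 42], [279, 174], [205, 198]] [209. 216. 214.]
t drift_pin [342.9 201.5] 133 box [[336, 196], [348, 196], [348, 208], [336, 208]] [219.  61.  47.]
t bolt [359.3 257.6] 161 box [[352, 253], [367, 253], [367, 265], [352, 265]] [ 72. 203. 110.]
t bolt [360.1 160.1] 138 box [[354, 154], [366, 154], [366, 167], [354, 167]] [ 72.  198.5 107. ]
t bolt [364.6 210.1] 147 box [[358, 201], [371, 201], [371, 214], [358, 214]] [85. 74. 72.]
t stopper_a [387.9 211.8] 125 box [[378, 214], [387, 206], [395, 214], [386, 222]] [217. 190. 156.]
t stopper_a [365.2 208.8] 153 box [[358, 201], [371, 201], [371, 214], [358, 214]] [85. 74. 72.]
t rack [374.2 213.5] 2165 box [[322, 214], [330, 186], [422, 211], [415, 239]] [216. 163. 102.]
t rack [290.4 123. ] 1202 box [[264, 110], [301, 98], [313, 133], [276, 146]] [255. 255. 255.]
t stand [186.5 174.4] 6270 box [[116, 197], [124, 103], [252, 113], [245, 207]] [192. 199. 201.]
```

View pics/crops.png

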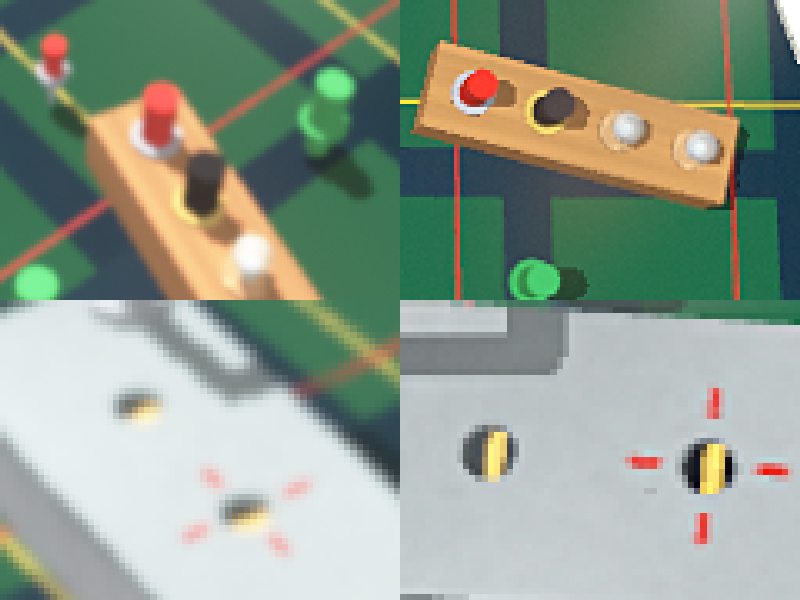

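The crop confirms the choice: the full-size red pin and the black-gripped bolt both stand in the rack. In the top view the web shows slightly right of centre in the red hole at (209.4,176.9) and in the plain hole at (174.2,174.6). Next I'll get metric poses.

```bash
cat > m.py <<'E'
from h import *
from scipy.optimize import least_squares
s,t=pickle.load(open("c0.pkl","rb"))
def hole(c,u,v,r=9):
    im=c["image"].astype(float); V,U=np.mgrid[int(v)-r:int(v)+r+1,int(u)-r:int(u)+r+1]
    p=im[V,U]; bg=np.median(p.reshape(-1,3),axis=0)
    d=p-bg; red=(p[...,0]-p[...,1]>25)&(abs(p[...,1]-p[...,2])<25)
    w=np.clip(np.abs(d).max(2)/60,0,1); w[red]=0; w[w<.35]=0
    m=(np.hypot(U-u,V-v)<6.5); w=w*m
    return np.array([(w*U).sum(),(w*V).sum()])/w.sum()
def blob(c,u,v,f,r=14):
    V,U=np.mgrid[int(v)-r:int(v)+r+1,int(u)-r:int(u)+r+1]; p=c["image"][V,U].astype(int)
    m=f(p)
    n,l,st,ce=cv2.connectedComponentsWithStats(m.astype(np.uint8))
    k=1+np.argmax(st[1:,4]); return ce[k]+[int(u)-r,int(v)-r], st[k,4]
red=lambda p:(p[...,0]-np.maximum(p[...,1],p[...,2])>70)
blk=lambda p:(p.max(2)<110)&(p[...,1]-p[...,0]<12)&(p[...,2]-p[...,0]<12)
E
python3 - <<'E'
from m import *
hs={}
for n,(a,b) in {"pin":((234,144),(209.4,176.9)),"bolt":((217.3,127),(174.2,174.6))}.items():
    a,b=hole(s,*a),hole(t,*b); X,e=tri(s,a,t,b)
    print(n,a.round(1),b.round(1),X.round(1),e.round(2),"z54:",atz(s,a,54).round(1),atz(t,b,54).round(1)); hs[n]=X
d=hs["bolt"]-hs["pin"];print("dist",np.linalg.norm(d[:2]),"stand y dir",np.degrees(np.arctan2(d[1],d[0])))
for n,f,a,b in(("pin",red,(302,229),(343.5,201.5)),("bolt",blk,(315,250),(366,207))):
    a,na=blob(s,*a,f);b,nb=blob(t,*b,f);X,e=tri(s,a,t,b)
    print(n,a.round(1),na,b.round(1),nb,X.round(1),e.round(2))
# rack fit from stand-upright model: use mask of top: corners of top face
for uv in((386.5,211.8),(410.5,219)): print(atz(t,uv,68).round(1))
E
```

```text
pin [233.6 143.4] [208.7 176.2] [554.5 147.7  54.3] 0.49 z54: [555.  147.9  54. ] [554.4 147.9  54. ]
bolt [216.4 126.2] [173.8 173.9] [558.8 227.9  55.3] 0.55 z54: [560.  229.2  54. ] [558.9 228.2  54. ]
dist 80.27604863897452 stand y dir 86.91985857194422
pin [302.4 228.2] 181 [343.2 200.7] 99 [ 499.7 -154.9   70.3] 1.15
bolt [315.6 249.4] 169 [365.5 206.7] 100 [ 487.  -205.5   67.5] 0.75
[ 475.6 -252.6   68. ]
[ 459.8 -307.2   68. ]
```

Both views agree: the plate holes come out at z≈54, 80.3 mm apart against 81 given. The grips stand at z≈68–70 and 52.2 mm apart, which matches the rack pitch. Now I'll go to the pin, clear of the post.

Request:
{"fn": "move_arm", "kwargs": {"commands": [[[0.883, -0.817, 0], -0.675, 0.2], [[0.883, -0.817, 0], -0.675, 0.2], [[0.883, -0.817, 0], -0.675, 0.2], [[0.883, -0.817, 0], -0.675, 0.2], [[0.883, -0.817, 0], -0.675, 0.2], [[0.883, -0.817, 0], -0.675, 0.2], [[0.883, -0.817, 0], -0.675, 0.2], [[0.883, -0.817, 0], -0.675, 0.2], [[0.286, -0.952, 0], -0.675, 0.2], [[0.286, -0.952, 0], -0.675, 0.2], [[0.286, -0.952, 0], -0.675, 0.2], [[0.286, -0.952, 0], -0.675, 0.2], [[0.286, -0.952, 0], -0.675, 0.2], [[0.286, -0.952, 0], -0.675, 0.2], [[0.286, -0.952, 0], -0.675, 0.2], [[0.286, -0.952, 0], -0.675, 0.2], [[0.286, -0.952, 0], -0.675, 0.2], [[0.286, -0.952, 0], -0.675, 0.2], [[0.286, -0.952, 0], -0.675, 0.2], [[0.286, -0.952, 0], -0.675, 0.2]]}}

```text
t: 3.17
eef_pos: [503.2, 55.7, 404.9]
tcp_rot: [3.141, 0.0, 1.753]
ft_force: [1.0, 0.8, 0.7]
opening: 0.599
grip_force: 0.0
```

Request:
{"fn": "move_arm", "kwargs": {"commands": [[[0.286, -0.952, -0.3], -0.675, 0.2], [[0.286, -0.952, -0.3], -0.675, 0.2], [[-0.111, -0.861, -0.5], -0.675, 0.2], [[-0.111, -0.861, -0.5], -0.675, 0.2], [[-0.111, -0.861, -0.5], -0.675, 0.2], [[-0.111, -0.861, -0.5], -0.675, 0.2], [[-0.111, -0.861, -0.5], -0.675, 0.2], [[-0.111, -0.861, -0.5], -0.675, 0.2], [[0, 0, 0], 0, 0.2], [[0, 0, 0], 0, 0.2], [[0, 0, 0], 0, 0.2]]}}

```text
t: 4.08
eef_pos: [500.3, -154.6, 297.1]
tcp_rot: [3.141, -0.0, 1.324]
ft_force: [0.2, 1.2, 0.5]
opening: 0.601
grip_force: 0.0
```

Request:
{"fn": "move_arm", "kwargs": {"commands": [[[0, 0, -0.467], 0, 0.2], [[0, 0, -0.467], 0, 0.2], [[0, 0, -0.467], 0, 0.2], [[0, 0, -0.467], 0, 0.2], [[0, 0, 0], 0, 0.2], [[0, 0, 0], 0, 0.2], [[0, 0, 0], 0, -1], [[0, 0, 0], 0, -1], [[0, 0, 0], 0, -1], [[0, 0, 0], 0, -1], [[0, 0, 0], 0, -1], [[0, 0, 0], 0, -1], [[0, 0, 0], 0, -1], [[0, 0, 0], 0, -1]]}}

```text
t: 5.25
eef_pos: [500.2, -154.9, 240.9]
tcp_rot: [3.141, 0.0, 1.324]
ft_force: [-1.2, 0.5, 2.4]
opening: 0.205
grip_force: 30.0
```

Request:
{"fn": "move_arm", "kwargs": {"commands": [[[0, 0, 0.5], 0, -1], [[0, 0, 0.7], 0, -1], [[0, 0, 0.8], 0, -1], [[0, 0, 0.8], 0, -1], [[0.165, 0.917, 0], 0.219, -1], [[0.165, 0.917, 0], 0.219, -1], [[0.165, 0.917, 0], 0.219, -1], [[0.165, 0.917, 0], 0.219, -1], [[0.165, 0.917, 0], 0.219, -1], [[0.165, 0.917, 0], 0.219, -1], [[0.165, 0.917, 0], 0.219, -1], [[0.165, 0.917, 0], 0.219, -1], [[0.165, 0.917, 0], 0.219, -1], [[0.165, 0.917, 0], 0.219, -1], [[0.165, 0.917, 0], 0.219, -1], [[0, 0, 0], 0, -1], [[0, 0, 0], 0, -1], [[0, 0, 0], 0, -1]]}}

```text
t: 6.75
eef_pos: [554.4, 147.5, 324.4]
tcp_rot: [-3.141, 0.0, 1.517]
ft_force: [-0.1, -0.9, -0.8]
opening: 0.207
grip_force: 30.0
```

Run:
```python
from m import *
c=read_camera("side"); t2=read_camera("top"); pickle.dump((c,t2),open("c1.pkl","wb"))
st=env.state(); e=st["eef_pos"]; print(e.round(2),st["tcp_rot"],st["ft_force"].round(1),st["opening"])
zc=e[2]-171-26
X=[[e[0],e[1],zc-42],[e[0],e[1],zc],[554.5,147.8,54]]
print(proj(c,X).round(1))
cr=c["image"][95:170,190:290,::-1]; cv2.imwrite("pics/hov.png",cv2.resize(cr,(800,600),interpolation=cv2.INTER_NEAREST))
```

```text
[554.57 146.89 324.62] [-3.14130215e+00  1.69494801e-04  1.51546811e+00] [-0.6 -0.1 -1.5] 0.20376487054241071
[[233.3 133.6]
 [232.8 119.3]
 [233.5 143.5]]
```

View pics/hov.png

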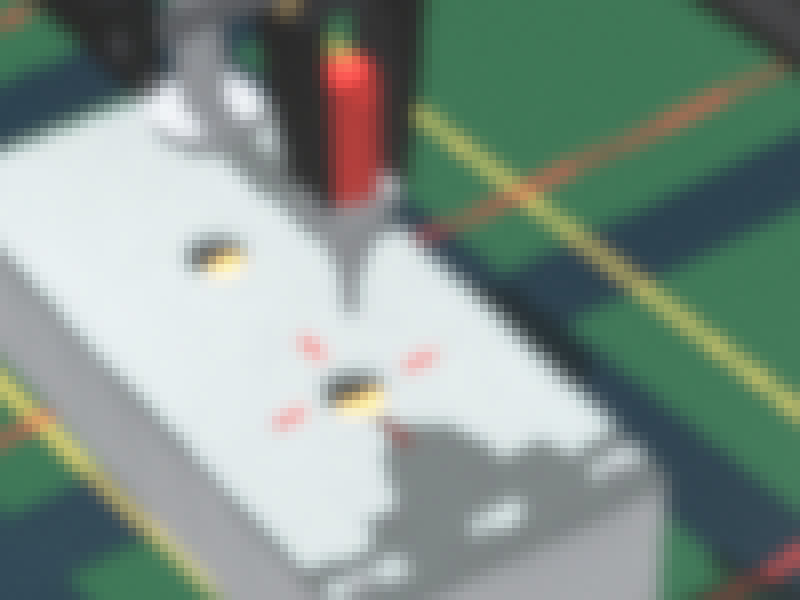

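The tip shows at (233.3,133.3), against a prediction of (233.3,133.6), so the grasp is true. The hole is at (233.8,143.7). After correcting for parallax the web lies about 1 mm to -y, so I'll feel on the +y side.

Request:
{"fn": "move_arm", "kwargs": {"commands": [[[0.007, 0.21, 0], 0, -1], [[0, 0, -0.5], 0, -1], [[0, 0, -0.4], 0, -1], [[0, 0, -0.1], 0, -1], [[0, 0, -0.05], 0, -1], [[0, 0, -0.05], 0, -1], [[0, 0, -0.05], 0, -1], [[0, 0, -0.05], 0, -1], [[0, 0, 0], 0, -1], [[0, 0, 0], 0, -1]]}}

```text
t: 7.68
eef_pos: [554.9, 154.0, 289.0]
tcp_rot: [3.141, -0.0, 1.516]
ft_force: [-0.2, 0.3, -1.3]
opening: 0.207
grip_force: 30.0
```

Request:
{"fn": "move_arm", "kwargs": {"commands": [[[0, 0, -0.035], 0, -1], [[0, 0, -0.035], 0, -1], [[0, 0, -0.035], 0, -1], [[0, 0, 0], 0, -1], [[0, 0, 0], 0, -1]]}}

```text
t: 8.1
eef_pos: [554.9, 154.0, 285.5]
tcp_rot: [-3.142, 0.0, 1.517]
ft_force: [-0.3, -0.6, -0.9]
opening: 0.208
grip_force: 30.0
```

Request:
{"fn": "move_arm", "kwargs": {"commands": [[[0, 0, -0.035], 0, -1], [[0, 0, -0.035], 0, -1], [[0, 0, 0], 0, -1], [[0, 0, 0], 0, -1]]}}

```text
t: 8.43
eef_pos: [554.8, 154.0, 283.4]
tcp_rot: [-3.142, 0.0, 1.517]
ft_force: [-0.5, 0.2, -1.1]
opening: 0.203
grip_force: 30.0
```

The +y side is open: the tip stands below the strip's top face with no force. I'll go a little deeper and then draw the strip toward centre.

Request:
{"fn": "move_arm", "kwargs": {"commands": [[[0, 0, -0.05], 0, -1], [[0, 0, -0.05], 0, -1], [[0, -0.033, -0.02], 0, -1], [[0, -0.033, -0.02], 0, -1], [[0, 0, 0], 0, -1], [[0, 0, 0], 0, -1]]}}

```text
t: 8.93
eef_pos: [554.8, 152.1, 279.2]
tcp_rot: [-3.142, -0.0, 1.516]
ft_force: [-0.5, 2.0, -2.3]
opening: 0.204
grip_force: 30.0
```

Request:
{"fn": "move_arm", "kwargs": {"commands": [[[0, -0.033, -0.02], 0, -1], [[0, -0.033, -0.02], 0, -1], [[0, 0, 0], 0, -1], [[-0.003, -0.033, 0], 0, -1], [[-0.003, -0.033, 0], 0, -1], [[0, 0, 0], 0, -1], [[0, 0, 0], 0, -1]]}}

```text
t: 9.52
eef_pos: [554.8, 148.4, 278.3]
tcp_rot: [3.141, -0.001, 1.516]
ft_force: [0.7, 5.7, -1.2]
opening: 0.209
grip_force: 30.0
```

Request:
{"fn": "move_arm", "kwargs": {"commands": [[[0, -0.015, -0.04], 0, -1], [[0, 0, -0.04], 0, -1], [[0, 0, -0.04], 0, -1], [[0, 0, -0.04], 0, -1], [[0, 0, -0.04], 0, -1], [[0, 0, -0.04], 0, -1], [[0, 0, 0], 0, -1], [[0, 0, 0], 0, -1]]}}

```text
t: 10.18
eef_pos: [555.0, 148.0, 271.4]
tcp_rot: [3.14, -0.001, 1.516]
ft_force: [1.8, 6.3, 1.1]
opening: 0.206
grip_force: 30.0
```

Request:
{"fn": "move_arm", "kwargs": {"commands": [[[0, 0, -0.04], 0, -1], [[0, 0, -0.04], 0, -1], [[0, 0, -0.04], 0, -1], [[0, 0, -0.04], 0, -1], [[0, 0, 0], 0, -1], [[0, 0, 0], 0, -1]]}}

```text
t: 10.68
eef_pos: [555.0, 148.0, 266.6]
tcp_rot: [3.139, -0.001, 1.516]
ft_force: [0.8, 6.3, 1.1]
opening: 0.202
grip_force: 30.0
```

Request:
{"fn": "move_arm", "kwargs": {"commands": [[[0, 0, -0.035], 0, -1], [[0, 0, -0.035], 0, -1], [[0, 0, -0.035], 0, -1], [[0, 0, 0], 0, -1], [[0, 0, 0], 0, -1]]}}

```text
t: 11.1
eef_pos: [554.9, 147.9, 263.5]
tcp_rot: [3.14, -0.001, 1.516]
ft_force: [0.3, 4.5, 3.9]
opening: 0.203
grip_force: 30.0
```

Request:
{"fn": "move_arm", "kwargs": {"commands": [[[0, 0, -0.035], 0, -1], [[0, 0, -0.035], 0, -1], [[0, 0, 0], 0, -1], [[0, 0, 0], 0, -1]]}}

```text
t: 11.43
eef_pos: [554.9, 147.8, 261.1]
tcp_rot: [3.14, -0.001, 1.516]
ft_force: [0.9, 5.5, 2.3]
opening: 0.205
grip_force: 30.0
```

Request:
{"fn": "move_arm", "kwargs": {"commands": [[[0, 0, -0.035], 0, -1], [[0, 0, -0.035], 0, -1], [[0, 0, -0.035], 0, -1], [[0, 0, 0], 0, -1], [[0, 0, 0], 0, -1]]}}

```text
t: 11.85
eef_pos: [554.8, 147.8, 257.5]
tcp_rot: [3.141, -0.0, 1.516]
ft_force: [0.9, 6.2, -2.1]
opening: 0.204
grip_force: 30.0
```

Request:
{"fn": "move_arm", "kwargs": {"commands": [[[0, 0, -0.035], 0, -1], [[0, 0, -0.035], 0, -1], [[0, 0, -0.035], 0, -1], [[0, 0, 0], 0, -1], [[0, 0, 0], 0, -1]]}}

```text
t: 12.27
eef_pos: [554.7, 147.9, 254.4]
tcp_rot: [3.141, -0.0, 1.516]
ft_force: [0.7, 5.2, -1.0]
opening: 0.202
grip_force: 30.0
```

Request:
{"fn": "move_arm", "kwargs": {"commands": [[[0, 0, -0.035], 0, -1], [[0, 0, -0.035], 0, -1], [[0, 0, -0.035], 0, -1], [[0, 0, 0], 0, -1], [[0, 0, 0], 0, -1]]}}

```text
t: 12.68
eef_pos: [554.8, 147.9, 251.2]
tcp_rot: [3.141, -0.0, 1.516]
ft_force: [1.1, 5.9, -0.1]
opening: 0.202
grip_force: 30.0
```

Request:
{"fn": "move_arm", "kwargs": {"commands": [[[0, 0, -0.03], 0, -1], [[0, 0, 0], 0, -1], [[0, 0, 0], 0, -1]]}}

```text
t: 12.93
eef_pos: [554.7, 147.9, 250.9]
tcp_rot: [3.141, -0.001, 1.516]
ft_force: [-0.9, 6.5, 5.8]
opening: 0.205
grip_force: 30.0
```

The collar met the plate at 250.9 with 6 N. I'll release, back off and go to the bolt.

Request:
{"fn": "move_arm", "kwargs": {"commands": [[[0, 0, 0], 0, 0.2], [[0, 0, 0], 0, 0.2], [[0, 0, 0], 0, 0.2], [[0, 0, 0], 0, 0.2], [[0, 0, 0], 0, 0.2], [[0, 0, 0.3], 0, 0.2], [[0, 0, 0.8], 0, 0.2], [[0, 0, 0.8], 0, 0.2], [[0, 0, 0.8], 0, 0.2]]}}

```text
t: 13.68
eef_pos: [554.6, 147.5, 332.9]
tcp_rot: [-3.141, 0.0, 1.516]
ft_force: [0.9, -0.2, 0.5]
opening: 0.6
grip_force: 0.0
```

Request:
{"fn": "move_arm", "kwargs": {"commands": [[[-0.173, -0.905, 0], -0.185, 0.2], [[-0.173, -0.905, 0], -0.185, 0.2], [[-0.173, -0.905, 0], -0.185, 0.2], [[-0.173, -0.905, 0], -0.185, 0.2], [[-0.173, -0.905, 0], -0.185, 0.2], [[-0.173, -0.905, 0], -0.185, 0.2], [[-0.173, -0.905, 0], -0.185, 0.2], [[-0.173, -0.905, 0], -0.185, 0.2], [[-0.173, -0.905, 0], -0.185, 0.2], [[-0.173, -0.905, 0], -0.185, 0.2], [[-0.173, -0.905, 0], -0.185, 0.2], [[-0.173, -0.905, 0], -0.185, 0.2], [[-0.173, -0.905, 0], -0.185, 0.2], [[0, 0, -0.6], 0, 0.2], [[0, 0, -0.6], 0, 0.2], [[0, 0, 0], 0, 0.2], [[0, 0, 0], 0, 0.2]]}}

```text
t: 15.1
eef_pos: [487.2, -205.4, 295.6]
tcp_rot: [-3.14, -0.0, 1.324]
ft_force: [0.2, 0.3, 0.2]
opening: 0.599
grip_force: 0.0
```

Run:
```python
from m import *
c=read_camera("side"); t2=read_camera("top"); pickle.dump((c,t2),open("c2.pkl","wb"))
a=c["image"][95:170,190:290,::-1]; b=t2["image"][145:205,150:230,::-1]
cv2.imwrite("pics/home.png",np.hstack([cv2.resize(a,(400,300),interpolation=cv2.INTER_CUBIC),cv2.resize(b,(400,300),interpolation=cv2.INTER_CUBIC)]))
pa,_=blob(c,233,132,red);print(pa,proj(c,[[554.5,147.8,54+22]]))
h=hole(t2,174.2,174.6);hsd=hole(c,216.6,126.3);print(h,hsd,tri(c,hsd,t2,h),atz(t2,h,54))
print(env.state()["eef_pos"])
```

```text
[233.33653846 135.30769231] [[233.21254199 136.5050943 ]]
[173.7484127  173.84153439] [216.52465946 126.4368248 ] (array([559.28495618, 228.18243856,  53.95880725]), np.float64(0.8131813248230545)) [558.90604863 228.3494318   54.        ]
[ 487.47279186 -205.17916985  296.5159786 ]
```

View pics/home.png

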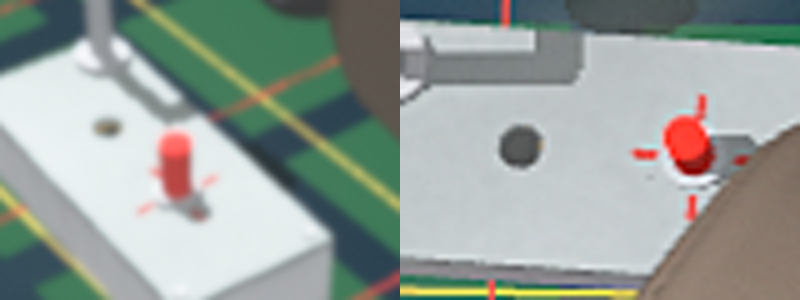

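The left crop shows the pin upright with its collar on the plate, the red grip at (233,135). The plain hole is dark and unobstructed in both views. Now I'll grasp the bolt.

Request:
{"fn": "move_arm", "kwargs": {"commands": [[[0, 0, -0.46], 0, 0.2], [[0, 0, -0.46], 0, 0.2], [[0, 0, -0.46], 0, 0.2], [[0, 0, -0.46], 0, 0.2], [[0, 0, 0], 0, 0.2], [[0, 0, 0], 0, 0.2], [[0, 0, 0], 0, -1], [[0, 0, 0], 0, -1], [[0, 0, 0], 0, -1], [[0, 0, 0], 0, -1], [[0, 0, 0], 0, -1], [[0, 0, 0], 0, -1], [[0, 0, 0], 0, -1], [[0, 0, 0], 0, -1]]}}

```text
t: 16.37
eef_pos: [487.2, -205.3, 240.5]
tcp_rot: [3.141, 0.0, 1.324]
ft_force: [-0.6, 0.5, 3.3]
opening: 0.227
grip_force: 30.0
```

Request:
{"fn": "move_arm", "kwargs": {"commands": [[[0, 0, 0.534], 0, -1], [[0, 0, 0.7], 0, -1], [[0, 0, 0.7], 0, -1], [[0, 0, 0.7], 0, -1], [[0, 0, 0.7], 0, -1]]}}

```text
t: 16.78
eef_pos: [487.1, -205.2, 341.0]
tcp_rot: [-3.141, -0.0, 1.324]
ft_force: [0.9, -0.4, -2.3]
opening: 0.227
grip_force: 30.0
```

Request:
{"fn": "move_arm", "kwargs": {"commands": [[[0.15, 0.904, 0], 0.151, -1], [[0.15, 0.904, 0], 0.151, -1], [[0.15, 0.904, 0], 0.151, -1], [[0.15, 0.904, 0], 0.151, -1], [[0.15, 0.904, 0], 0.151, -1], [[0.15, 0.904, 0], 0.151, -1], [[0.15, 0.904, 0], 0.151, -1], [[0.15, 0.904, 0], 0.151, -1], [[0.15, 0.904, 0], 0.151, -1], [[0.15, 0.904, 0], 0.151, -1], [[0.15, 0.904, 0], 0.151, -1], [[0.15, 0.904, 0], 0.151, -1], [[0.15, 0.904, 0], 0.151, -1], [[0.15, 0.904, 0], 0.151, -1], [[0.15, 0.904, 0], 0.151, -1], [[0.15, 0.904, 0], 0.151, -1], [[0, 0, -0.7], 0, -1], [[0, 0, -0.5], 0, -1], [[0, 0, 0], 0, -1], [[0, 0, 0], 0, -1]]}}

```text
t: 18.45
eef_pos: [559.2, 228.6, 303.7]
tcp_rot: [-3.14, 0.001, 1.517]
ft_force: [0.6, 0.1, -2.1]
opening: 0.226
grip_force: 30.0
```

Run:
```python
from m import *
c=read_camera("side"); st=env.state(); e=st["eef_pos"]; print(e.round(2),st["tcp_rot"].round(3),st["ft_force"].round(1))
zc=e[2]-196.6
print(proj(c,[[e[0],e[1],zc-26],[e[0],e[1],zc],[559,228.5,54]]).round(1))
cv2.imwrite("pics/bh.png",cv2.resize(c["image"][80:155,170:270,::-1],(800,600),interpolation=cv2.INTER_NEAREST))
```

```text
[559.38 228.46 304.56] [-3.141  0.     1.517] [-0.2 -0.6 -1.4]
[[215.6 117.5]
 [215.  108.9]
 [216.2 126.4]]
```

View pics/bh.png

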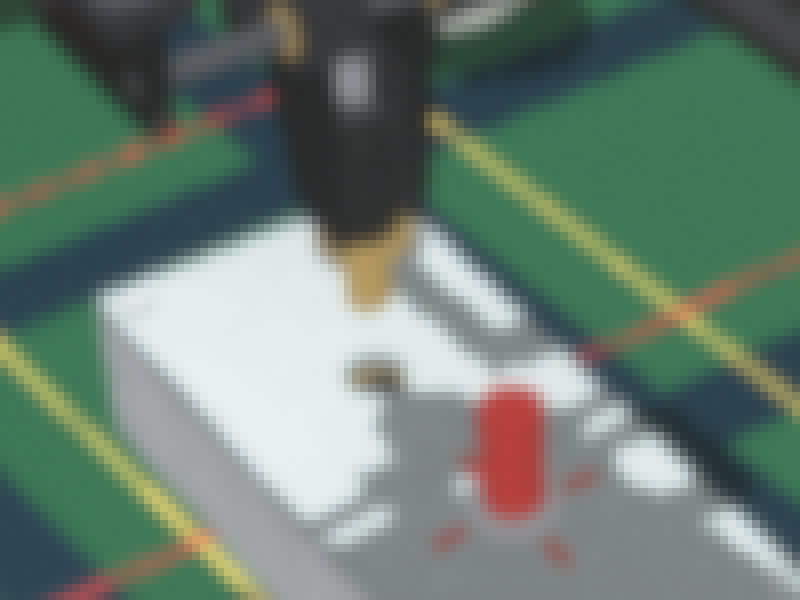

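The bolt end is at (215.8,117.3) as predicted, above the plain hole at (216.5,126.6). Lowering it now.

Request:
{"fn": "move_arm", "kwargs": {"commands": [[[0, 0, -0.4], 0, -1], [[0, 0, -0.3], 0, -1], [[0, 0, -0.1], 0, -1], [[0, 0, -0.06], 0, -1], [[0, 0, -0.06], 0, -1], [[0, 0, -0.06], 0, -1], [[0, 0, 0], 0, -1], [[0, 0, 0], 0, -1]]}}

```text
t: 19.17
eef_pos: [559.2, 228.6, 275.1]
tcp_rot: [3.141, -0.0, 1.517]
ft_force: [0.2, 0.3, -1.0]
opening: 0.224
grip_force: 30.0
```

Request:
{"fn": "move_arm", "kwargs": {"commands": [[[0, 0, -0.05], 0, -1], [[0, 0, -0.05], 0, -1], [[0, 0, -0.05], 0, -1], [[0, 0, -0.05], 0, -1], [[0, 0, -0.05], 0, -1], [[0, 0, 0], 0, -1], [[0, 0, 0], 0, -1]]}}

```text
t: 19.75
eef_pos: [559.2, 228.6, 267.3]
tcp_rot: [-3.141, 0.0, 1.517]
ft_force: [0.4, -0.2, -0.6]
opening: 0.228
grip_force: 30.0
```

Request:
{"fn": "move_arm", "kwargs": {"commands": [[[0, 0, -0.07], 0, -1], [[0, 0, -0.07], 0, -1], [[0, 0, -0.07], 0, -1], [[0, 0, -0.07], 0, -1], [[0, 0, -0.07], 0, -1], [[0, 0, -0.07], 0, -1], [[0, 0, -0.07], 0, -1], [[0, 0, 0], 0, -1], [[0, 0, 0], 0, -1]]}}

```text
t: 20.5
eef_pos: [559.2, 228.6, 252.6]
tcp_rot: [-3.142, 0.0, 1.517]
ft_force: [0.0, -0.2, -0.9]
opening: 0.226
grip_force: 30.0
```

Request:
{"fn": "move_arm", "kwargs": {"commands": [[[0, 0, -0.03], 0, -1], [[0, 0, -0.03], 0, -1], [[0, 0, 0], 0, -1], [[0, 0, 0], 0, -1]]}}

```text
t: 20.83
eef_pos: [559.2, 228.6, 250.9]
tcp_rot: [3.141, 0.0, 1.517]
ft_force: [0.7, -0.4, -1.6]
opening: 0.228
grip_force: 30.0
```

Request:
{"fn": "move_arm", "kwargs": {"commands": [[[0, 0, -0.03], 0, -1], [[0, 0, 0], 0, -1], [[0, 0, 0], 0, -1]]}}

```text
t: 21.08
eef_pos: [559.2, 228.6, 250.5]
tcp_rot: [3.141, -0.0, 1.517]
ft_force: [-2.2, -0.9, 5.2]
opening: 0.222
grip_force: 30.0
```

The collar is on the plate at 5 N. Hold, release and retreat.

Request:
{"fn": "move_arm", "kwargs": {"commands": [[[0, 0, 0], 0, -1], [[0, 0, 0], 0, 0.2], [[0, 0, 0], 0, 0.2], [[0, 0, 0], 0, 0.2], [[0, 0, 0], 0, 0.2], [[0, 0, 0], 0, 0.2], [[0, 0, 0.3], 0, 0.2], [[0, 0, 0.8], 0, 0.2], [[0, 0, 0.8], 0, 0.2], [[0, 0, 0.8], 0, 0.2], [[-0.6, -0.8, 0.5], 0, 0.2], [[-0.6, -0.8, 0.5], 0, 0.2], [[-0.6, -0.8, 0.5], 0, 0.2], [[-0.6, -0.8, 0], 0, 0.2], [[-0.6, -0.8, 0], 0, 0.2], [[-0.3, -0.8, 0], 0, 0.2], [[-0.3, -0.8, 0], 0, 0.2], [[0, 0, 0], 0, 0.2], [[0, 0, 0], 0, 0.2], [[0, 0, 0], 0, 0.2]]}}

```text
t: 22.75
eef_pos: [451.4, 60.8, 376.5]
tcp_rot: [3.141, -0.0, 1.517]
ft_force: [0.3, -0.3, 0.1]
opening: 0.6
grip_force: 0.0
```

Run:
```python
from m import *
c=read_camera("side"); t2=read_camera("top")
a=c["image"][95:170,180:280,::-1]; b=t2["image"][145:205,150:230,::-1]
cv2.imwrite("pics/end.png",np.hstack([cv2.resize(a,(400,300),interpolation=cv2.INTER_CUBIC),cv2.resize(b,(400,300),interpolation=cv2.INTER_CUBIC)]))
print(env.state()["eef_pos"],proj(c,[[559,228.6,76]]),blob(c,216,119,blk))
```

```text
[451.4916888   61.21814339 376.15279014] [[215.64235082 119.46610492]] (array([227.97619048, 116.19047619]), np.int32(126))
```

View pics/end.png

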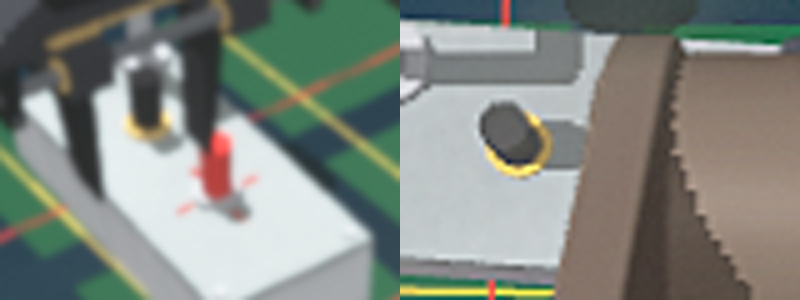

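Both stand upright with their collars on the plate: the bolt at about (217,119) and the pin at (234,137). The arm is clear of everything.

```bash
python3 -c "
from cell import env
print(env.job_done())"
```

```text
the job is handed in; nothing more can be done
None
```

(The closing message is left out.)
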